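# Index the sampling probe arm to the uncapped tube

## Robot

A 6-joint arm with a two-finger parallel gripper is mounted at the origin on the work surface. World frame = base frame: x ahead of the robot, y to its left, z up, the work surface at z = 0. Lengths are in m, angles in degrees, forces in N, time in s.
With the tool pointing down it reaches from about 0.35 to 0.925 m from the base axis. Payload 6.4 kg.
Tool frame: the origin (TCP) lies between the finger pads; the fingertips stand 25 mm ahead of it and the grasp point (between the pads) lies 6 mm ahead of it; x points along the fingers, y is the direction in which the jaws open and shut, and the axes are right-handed (so a half turn about x gives the same grasp; the last joint's range is limited). The gripper opens to 94 mm and grips with 3 to 60 N. Pads are 16 mm wide; open, the fingers measure 119 mm over their backs; the gripper's body (75 mm by 177 mm) begins 78 mm behind the grasp point.
Start: joints at [61.129, 14.043, 89.255, -0, 76.702, -9.975], TCP at [0.211, 0.615, 0.23] pointing down, gripper open.
Joint ranges: [-179.41, 179.41], [-58.25, 129.5], [7.25, 145.43], [-54.29, 234.29], [11.92, 165.04], [-157.13, 157.13]. Speed limits (degrees/s): [147.25, 147.25, 180, 180, 180, 180].

## Interface

Orientations are given as [roll, pitch, yaw] about the fixed x, y, z axes, in that order (R = Rz(yaw) Ry(pitch) Rx(roll)).
In Python, from station import r, effector, imaging, ticket gives the robot as it stands. Calls block until the motion is done:
- r.reach(position, orientation): joint-space move of the TCP to a pose.
- r.movel(position, ori=None, max_speed=0.15, f_stop=None): straight line of the TCP; ori=None keeps the orientation; max_speed is the mean speed in m/s. With f_stop (N) it stops when the force on the tool has changed by that much, and returns True; else False.
- r.goto_joints(angles): joint-space move.
- effector.set_gripper(opening, grasp_force=None): finger opening in m; grasp_force is the grip in N (None keeps the last); returns when the fingers have stopped.
- r.pause(seconds).
- r.inverse_kinematics(position, orientation): joint angles nearest the present ones, or None.
- r.state(): the state.
- imaging.grab_frame(name): name is "scene" or "top" or "wrist"; returns a dict with "image" (420x560x3 uint8, red, green, blue), "z_map" (420x560 float32, m along the optical axis (not along the pixel's ray), 0 where there is no reading), "K" (3x3 intrinsics, pixels), "R" (3x3) and "t" (3): a world point X has camera coordinates R X + t. Camera axes: x right, y down, z forward; pixel columns grow to the right and rows downward; lengths in m; the calibration is good to about 2 mm. The wrist camera is an equidistant fisheye: a pixel r from the principal point sees the ray r / f radians off the axis. A picture is of the moment at which its call begins.
A pose or a line that the arm cannot do raises r.MotionError and nothing moves.
- ticket.job_done(): hands the job in, once; it reports no verdict.
The state is a dict: "clock": time; "joint_pos": joint angles; "qvel": joint speeds; "joint_efforts": joint torques, N m; "position": TCP position; "eef_rot": TCP orientation; "ft_force": force on the tool from outside, world axes, zero at the start; "ft_torque": the same for the moment, N m; "finger_gap": finger opening in m.
Only numpy, scipy, OpenCV 4.12 (cv2) and the standard library are available. Lean on these libraries where they do the work, as an engineer would, in place of code of your own. Each camera call takes 0.05 s, during which the arm holds its last target.

## Task

The probe arm of the sampling stand is locked with its probe over the rinse pot. Hook a fingertip through the pull ring without pinching it, lift the spring index pin out of its hole, swing the arm one hole over so that the probe stands above the uncapped tube, let the pin drop fully home there and come clear. Leave the tubes and the wash bottle standing where they are.

Things in the scene. Friction and masses are not known exactly. Their poses are not given: they have to be found in the camera images.
- stand: Fixed sampling stand: dark steel foot 310 x 300 x 8 mm, a 32 mm column topped by a level grey index plate (12 mm thick, top 158 mm above the bench), and on the foot a grey block with five places on an arc of 200 mm radius about the column: rinse pot in the middle, two tubes either side. Origin: column axis at bench level; x points to the rinse pot, roughly away from the robot; z up.
- probe_arm (a joint): Angle (rad) of the aluminium probe arm, a bar 26 mm wide, top face 174 mm above the bench, from the column axis out to 213 mm. 0: over the rinse pot, locked, where it starts; positive is counter-clockwise from above. Holes at 0, +-0.314 and +-0.628, each with a place beneath the probe. Swings at under 2 N at the ring once the pin is lifted; with the pin in a hole it has 0.014 rad play.
- index_pin (a joint): Height (m) of the 8 mm spring index pin in the arm, 110 mm from the column axis. 0: home in a hole, 12 mm deep. Above 0.0115 it is clear of the plate; lowered between holes it rides on the plate at about 0.0115 and drops into the next hole by itself. Top stop 0.018. Spring and weight press it down with 6 N when home, 9 N at the top.
- pull_ring: Dark steel pull ring fixed on top of the pin, 48 mm clear inside, 5 mm wire, centre 123 mm from the column axis and 221 mm above the bench with the pin home; its lowest point is 21 mm above the arm. Origin: its centre; z to its top, y level, x through the opening: outwards along the arm and 30 degrees down (the ring leans outwards), the way a finger goes in from the column's side. Takes 35 N at most.
- probe_tip (a point): Lower end of the thin steel probe (4 mm) that hangs from the outer end of the arm, 200 mm from the column axis and 142 mm above the bench. It clears all the caps.
- rinse_pot (a point): Centre of the mouth of the white rinse pot (38 mm across) in the middle place, 110 mm above the bench.
- open_tube: The one uncapped tube: a clear 29 mm self-standing sample tube, 111 mm tall, open at the top with a bare thread. It stands loose in the place just left or just right of the rinse pot. Origin: centre of its underside.
- capped_inner: Same tube with a ribbed 35 mm screw cap, 116 mm tall, loose in the place on the other side of the rinse pot. Origin: centre of its underside.
- capped_outer_a: Capped tube like it, loose in the outermost place at the stand's -y end. Origin: centre of its underside.
- capped_outer_b: Capped tube like it, loose in the outermost place at the stand's +y end. Origin: centre of its underside.
- wash_bottle: White plastic wash bottle, 64 mm across, 165 mm to the top of its cap and 206 mm to the top of its bent spout, loose on the bench beside the stand's -y end. Origin: centre of its underside.
There are look-alikes about, which are no part of the job. Several things have the shape of the wash_bottle; the one meant has the colours described above.

How it is judged (in metres and radians):
On the way, in this order (a step that is already met when the one before it is completed fails the run):
1. the index pin is lifted clear of the plate by a finger in the pull ring, the probe still over the rinse pot (value of joint index_pin above 0.01 m and contact force between the fingers and pull_ring above 1 N and horizontal distance between probe_tip and rinse_pot below 0.02 m), for 0.05 s.
2. the pin drops home with the probe over the uncapped tube (value of joint index_pin below 0.002 m and horizontal distance between probe_tip and open_tube below 0.008 m), for 0.2 s.
At the end, for the whole second after the job is handed in: The index pin is home in the hole next to the starting one (within 2 mm of its lowest position), the probe tip stands within 8 mm of the uncapped tube's axis seen from above, the arm is at rest, and the tubes and the wash bottle stand upright where they were (all of step 2 and velocity of joint probe_arm between -0.03 and 0.03 rad/s and angle between open_tube's own z axis and vertical below 0.12 rad and angle between wash_bottle's own z axis and vertical below 0.1 rad); the robot touches nothing.
It fails at once if the pull ring is pinched or wrenched (more than 35 N on it) (contact force between the fingers and pull_ring above 35 N).
It fails at once if the arm is swung as far as the second hole (value of joint probe_arm above 0.56 rad or value of joint probe_arm below -0.56 rad).
It fails at once if a tube is lifted or displaced by more than 10 mm (distance of any of open_tube, capped_inner, capped_outer_a, capped_outer_b from where it was at the start of the episode above 0.01 m).
It fails at once if the wash bottle is lifted or displaced by more than 20 mm (distance of wash_bottle from where it was at the start of the episode above 0.02 m).
It also fails if it takes over 45 s, if anything falls off the work surface, if the arm or the gripper's body presses on something with over 40 N, if the wrist force passes 120 N, or if a joint passes its speed limit or range.

## Working session

There is one attempt and no reset: what is moved stays moved. The work goes in short steps, each a Python script; the robot and the scene stay as the last script left them, time stands still between calls to the robot, and variables do not carry over. Pictures are saved under pics/ and viewed, and the job is handed in when it is done.

```bash
ls; mkdir -p pics; python3 - <<'E'
from station import r, effector, imaging, ticket
import cv2, numpy as np
for n in ["scene","top","wrist"]:
    f=imaging.grab_frame(n); cv2.imwrite(f"pics/{n}0.png",f["image"][:,:,::-1]); np.savez(f"{n}0.npz",**f)
    C=-f["R"].T@f["t"]; print(n,C.round(3),f["R"][2].round(3),f["K"][0,0])
print(r.state())
E
```

```text
pics
scene [1.233 0.278 0.72 ] [-0.698 -0.364 -0.617] 426.0413330695189
top [ 0.509 -0.067  1.197] [ 0.076  0.001 -0.997] 468.3768240332725
wrist [0.139 0.64  0.383] [ 0.242 -0.084 -0.967] 325.19226210127806
{'clock': 0.15, 'joint_pos': array([ 6.11288742e+01,  1.40756417e+01,  8.93080922e+01, -2.64000966e-03,
        7.67012315e+01, -9.97365465e+00]), 'qvel': array([ 0.11878658, -0.22395977, -0.18273932, -0.0352051 , -0.06854873,
       -0.04639034]), 'joint_efforts': array([ 8.27627809e-04, -4.16264892e+01, -3.14983428e+01,  6.84570498e-02,
        3.16164899e-02, -1.13359442e-04]), 'position': array([0.21030155, 0.61459409, 0.22959776]), 'eef_rot': array([ -98.24225906,   89.91499583, -117.13912106]), 'ft_force': array([ 0.10751957, -0.22125274,  0.10158135]), 'ft_torque': array([ 0.00796915, -0.00607219,  0.0094078 ]), 'finger_gap': 0.09397991795743761}
```

View pics/scene0.png

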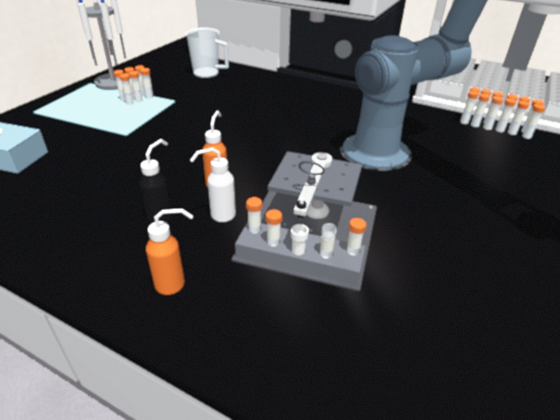

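View pics/top0.png

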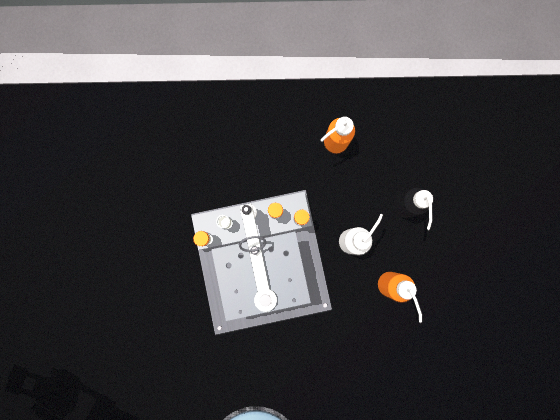

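Top view: the rinse pot lies under the probe end at (247,210), the clear uncapped tube at (225,222), caps at (202,238), (275,210) and (302,217), and the ring at about (256,245). The white wash bottle is at (355,241). The look-alikes are two orange bottles at (340,135) and (400,288) and a black one at (423,200). I'll check the choice of tube in a close crop and measure.

```bash
cat > h.py <<'E'
import numpy as np, cv2
def load(n): 
    d=np.load(n); return {k:d[k] for k in d.files}
def ray(f,u,v):
    K=f["K"];d=np.array([(u-K[0,2])/K[0,0],(v-K[1,2])/K[1,1],1.])
    return -f["R"].T@f["t"], f["R"].T@d
def plane(f,u,v,z):
    C,d=ray(f,u,v); return C+d*(z-C[2])/d[2]
def pts(f):
    K=f["K"];z=f["z_map"];v,u=np.mgrid[:z.shape[0],:z.shape[1]]
    c=np.stack([(u-K[0,2])/K[0,0]*z,(v-K[1,2])/K[1,1]*z,z],-1)
    return (c-f["t"])@f["R"]
def proj(f,X):
    c=f["K"]@(f["R"]@np.asarray(X)+f["t"]); return c[:2]/c[2]
E
python3 - <<'E'
from h import *
t=load("top0.npz"); s=load("scene0.npz")
a=cv2.resize(t["image"][180:345,180:340],None,fx=3.6,fy=3.6,interpolation=2)
b=cv2.resize(s["image"][140:290,225:385],None,fx=4,fy=4,interpolation=2)
cv2.imwrite("pics/tc.png",a[:,:,::-1]);cv2.imwrite("pics/sc.png",b[:,:,::-1])
P=pts(t)
for nm,(u,v,z) in dict(hub=(265,299,.18),pot=(247,210,.11),open=(225,222,.111),ci=(275,210,.116),oa=(302,217,.116),ob=(202,238,.116),bottle=(362,241,.165)).items():
    print(nm,P[v,u].round(3),plane(t,u,v,z).round(3))
E
```

```text
hub [ 0.399 -0.036  0.18 ] [ 0.399 -0.035  0.18 ]
pot [0.59  0.    0.189] [0.597 0.006 0.11 ]
open [0.57  0.058 0.098] [0.57  0.057 0.111]
ci [ 0.594 -0.06   0.131] [ 0.595 -0.06   0.116]
oa [ 0.577 -0.121  0.128] [ 0.578 -0.122  0.116]
ob [0.533 0.108 0.128] [0.533 0.11  0.116]
bottle [ 0.52  -0.248  0.179] [ 0.52  -0.25   0.165]
```

View pics/tc.png

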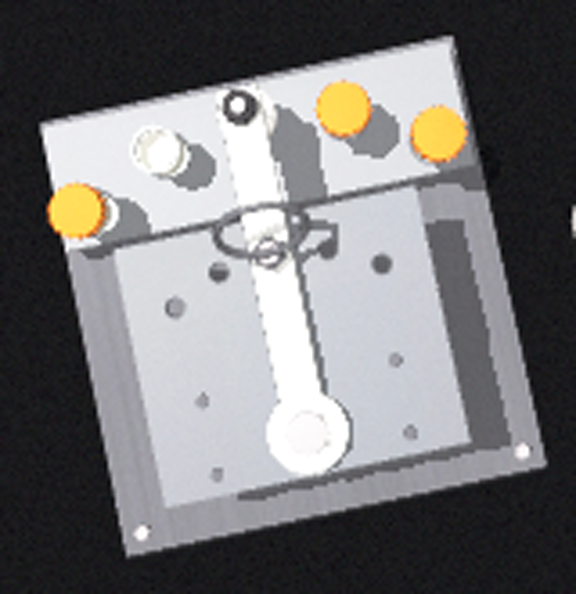

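View pics/sc.png

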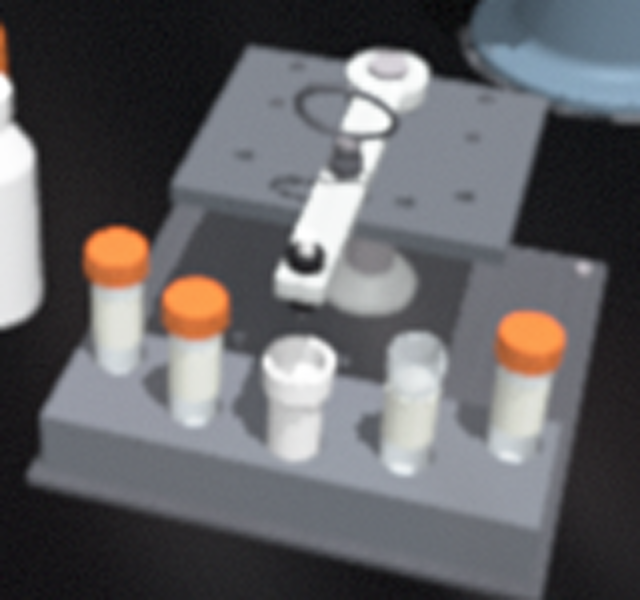

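The crops confirm it: the clear tube with a bare rim is on the +y side (scene crop (415,400), top crop (160,150)), so the arm must swing +0.314. The tall ring is the dark ellipse at top crop (262,232) and scene crop (346,112). The other dark loop, at scene crop (290,188), is its shadow. Next I measure the stand pose and the ring.

```bash
python3 - <<'E'
from h import *
t=load("top0.npz"); s=load("scene0.npz")
from scipy.optimize import least_squares
hsv=cv2.cvtColor(t["image"],cv2.COLOR_RGB2HSV)
m=cv2.inRange(hsv,(8,150,120),(30,255,255))
n,l,st,c=cv2.connectedComponentsWithStats(m); 
caps=[]
for i in range(1,n):
    if 60<st[i,4]<400 and c[i][1]>190 and c[i][0]<320:
        p=plane(t,*c[i],.128); caps.append(p[:2]); print(c[i].round(1),st[i,4],p.round(4))
# hub: bright circle 
P=pts(t); uu,vv=np.meshgrid(range(560),range(420))
w=(P[...,2]>.165)&(P[...,2]<.2)&(abs(uu-265)<20)&(vv>285)&(vv<315)
print("hub z",np.median(P[w][:,2]), P[w].min(0),P[w].max(0), (P[w].min(0)+P[w].max(0))/2)
caps=sorted(caps,key=lambda p:p[1]); ang=[-.628,-.314,.628]
def res(q):
    x,y,a=q; return np.ravel([np.array([x+.2*np.cos(a+g),y+.2*np.sin(a+g)])-p for g,p in zip(ang,caps)])
q=least_squares(res,[.4,-.036,.2]).x; print("fit",q,res(q).round(4))
x,y,a=q
for h in ((.123,0,.221),(.2,.0,.142),(.2,0,.19)):
    X=[x+h[0]*np.cos(a),y+h[0]*np.sin(a),h[2]]; print(np.round(X,4),proj(t,X).round(1),proj(s,X).round(1))
# ring triangulate, rough
C1,d1=ray(t,252.8,244.4);C2,d2=ray(s,311.5,168)
k=np.linalg.lstsq(np.stack([d1,-d2],1),C2-C1,rcond=None)[0]
print("ring tri",C1+k[0]*d1,C2+k[1]*d2)
# overlay ring
sc=4
for nm,f in(("t",t),("s",s)):
    im=cv2.resize(f["image"],None,fx=sc,fy=sc)[:,:,::-1].copy()
    er=np.array([np.cos(a),np.sin(a),0]);ey=np.array([-np.sin(a),np.cos(a),0]);ez=np.array([0,0,1.])
    c0=np.array([x,y,0])+er*.123+ez*.221; zr=er*.5+ez*.866
    for th in np.linspace(0,6.28,60):
        u=proj(f,c0+.0265*(np.cos(th)*ey+np.sin(th)*zr))*sc+sc/2-.5; cv2.circle(im,tuple(int(v) for v in u),1,(0,0,255),-1)
    for hh in ([0,0,.18],[.2,0,.142],[.2*np.cos(.314),.2*np.sin(.314),.123]):
        u=proj(f,np.array([x,y,0])+er*hh[0]+ey*hh[1]+ez*hh[2])*sc; cv2.circle(im,tuple(int(v) for v in u),4,(0,200,0),2)
    cc=(255,250) if nm=="t" else (310,190)
    cv2.imwrite(f"pics/ov_{nm}.png",im[(cc[1]-70)*sc:(cc[1]+70)*sc,(cc[0]-80)*sc:(cc[0]+80)*sc])
E
```

```text
[275.  209.8] 174 [ 0.5947 -0.0597  0.128 ]
[301.2 217. ] 175 [ 0.5772 -0.1195  0.128 ]
[200.8 238.2] 191 [0.5326 0.1106 0.128 ]
hub z 0.1755699698526166 [ 0.37430193 -0.05908167  0.16865059] [ 0.42630863 -0.01150855  0.18581154] [ 0.40030528 -0.03529511  0.17723106]
fit [ 0.39605509 -0.03531662  0.19186823] [ 0.0002 -0.0003 -0.0001  0.     -0.      0.0003]
[ 0.5168 -0.0119  0.221 ] [252.2 244. ] [310.4 167.6]
[0.5924 0.0028 0.142 ] [247.3 210.8] [299.4 217.8]
[0.5924 0.0028 0.19  ] [245.8 209.1] [300.6 199.8]
ring tri [ 0.51590758 -0.01296396  0.21924875] [ 0.51462604 -0.01003457  0.21940157]
```

View pics/ov_t.png

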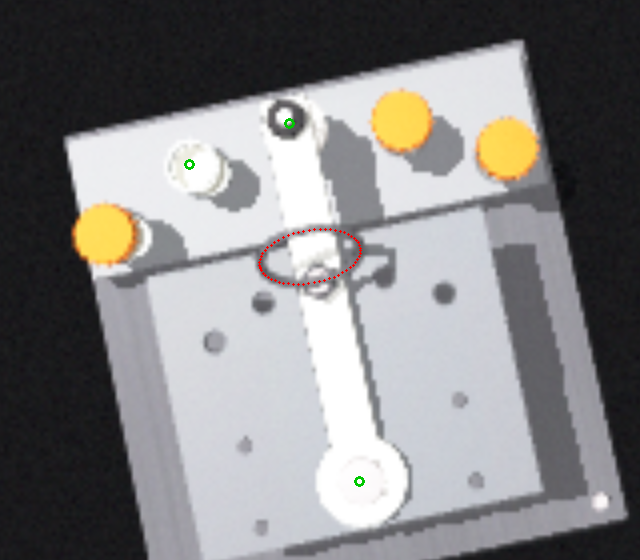

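View pics/ov_s.png

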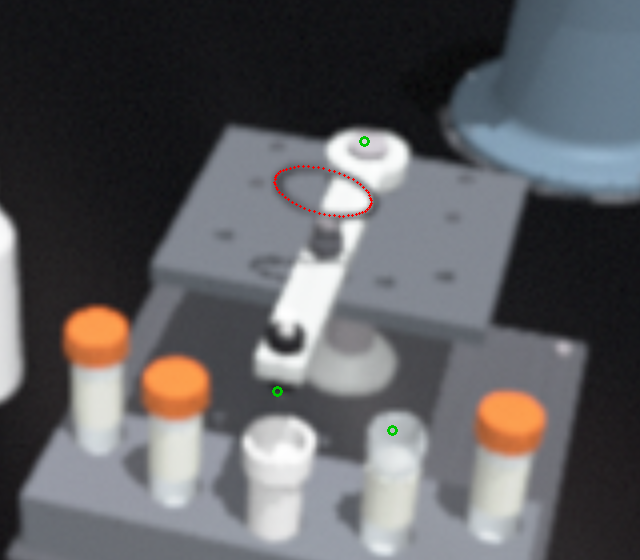

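```bash
cat >> h.py <<'E'
X0,Y0,A=.3975,-.0353,.1919   # column axis, stand yaw
def pose(rad,z,th=0.,pitch=30.,along=0.,roll=0.):
    """TCP so that the fingertips stand at (rad,z) in the arm's vertical plane at joint angle th, advanced by along"""
    a=A+th; p=np.radians(pitch); er=np.array([np.cos(a),np.sin(a),0]); ez=np.array([0,0,1.])
    d=er*np.cos(p)-ez*np.sin(p)
    return np.array([X0,Y0,0])+er*rad+ez*z+d*(along-.025), [roll,pitch,np.degrees(a)]
E
python3 - <<'E'
from station import r
from h import *
for pitch in (20,30,40,50):
  for roll in (0,180):
    for al in (-.05,.02):
        for th in (0,.314):
            for dz in (0,.03):
                print(pitch,roll,al,th,dz,(lambda q:None if q is None else np.round(q,0))(r.inverse_kinematics(*[list(v) for v in pose(.123,.221+dz,th,pitch,al,roll)])))
E
```

```text
20 0 -0.05 0 0 None
20 0 -0.05 0 0.03 None
20 0 -0.05 0.314 0 None
20 0 -0.05 0.314 0.03 None
20 0 0.02 0 0 None
20 0 0.02 0 0.03 None
20 0 0.02 0.314 0 [-39. -24. 145.  82.  62. 155.]
20 0 0.02 0.314 0.03 None
20 180 -0.05 0 0 None
20 180 -0.05 0 0.03 None
20 180 -0.05 0.314 0 None
20 180 -0.05 0.314 0.03 None
20 180 0.02 0 0 None
20 180 0.02 0 0.03 None
20 180 0.02 0.314 0 [-39. -24. 145.  82.  62. -25.]
20 180 0.02 0.314 0.03 [-39. -29. 144.  79.  63. -19.]
30 0 -0.05 0 0 None
30 0 -0.05 0 0.03 None
30 0 -0.05 0.314 0 None
30 0 -0.05 0.314 0.03 None
30 0 0.02 0 0 None
30 0 0.02 0 0.03 None
30 0 0.02 0.314 0 None
30 0 0.02 0.314 0.03 None
30 180 -0.05 0 0 None
30 180 -0.05 0 0.03 None
30 180 -0.05 0.314 0 None
30 180 -0.05 0.314 0.03 [-48. -45. 144.  61.  74.  -2.]
30 180 0.02 0 0 [-32. -31. 144.  70.  39.   0.]
30 180 0.02 0 0.03 [-32. -35. 143.  64.  41.   7.]
30 180 0.02 0.314 0 [-36. -27. 142.  69.  57. -11.]
30 180 0.02 0.314 0.03 [-36. -31. 140.  66.  59.  -6.]
40 0 -0.05 0 0 [ -37.  -47.  143.   44.   54. -155.]
40 0 -0.05 0 0.03 [ -37.  -48.  141.   42.   57. -151.]
40 0 -0
[... 614 characters left out ...]
5.   31.   56. -143.]
50 0 -0.05 0 0.03 [ -31.  -40.  133.   30.   59. -140.]
50 0 -0.05 0.314 0 None
50 0 -0.05 0.314 0.03 None
50 0 0.02 0 0 [ -25.  -26.  133.   33.   44. -145.]
50 0 0.02 0 0.03 [ -25.  -29.  132.   31.   47. -142.]
50 0 0.02 0.314 0 None
50 0 0.02 0.314 0.03 None
50 180 -0.05 0 0 [-31. -39. 135.  31.  56.  37.]
50 180 -0.05 0 0.03 [-31. -40. 133.  30.  59.  40.]
50 180 -0.05 0.314 0 [-34. -36. 133.  38.  67.  17.]
50 180 -0.05 0.314 0.03 [-34. -37. 131.  38.  70.  19.]
50 180 0.02 0 0 [-25. -26. 133.  33.  44.  35.]
50 180 0.02 0 0.03 [-25. -29. 132.  31.  47.  38.]
50 180 0.02 0.314 0 [-27. -25. 132.  41.  55.  15.]
50 180 0.02 0.314 0.03 [-27. -27. 131.  39.  58.  18.]
```

The model ring (red, top crop (310,256), scene crop (323,192)) lies on the real ring within about 1.5 px. The green marks fall on the hub, probe and open tube. Triangulation gives (0.515,-0.0115,0.219), which agrees within 2 mm. Next I check which side the wrist camera sits on, then approach.

```bash
python3 - <<'E'
from station import r
from h import *
from scipy.spatial.transform import Rotation as Ro
w=load("wrist0.npz"); C=-w["R"].T@w["t"]
st=r.state(); T=Ro.from_euler("xyz",st["eef_rot"],degrees=True).as_matrix()
print("cam in tool",T.T@(C-st["position"]))
for roll in(0,180):
    Q=Ro.from_euler("xyz",[roll,45,11],degrees=True).as_matrix(); print(roll,(Q@(T.T@(C-st["position"]))).round(3))
for al,th,dz in ((-.07,0,.05),(-.05,0,0),(.018,0,0),(.018,0,.032),(.018,.314,.032),(.018,.314,0),(-.05,.314,0),(-.07,.314,.05)):
    p,o=pose(.122,.221+dz,th,45,al,180); q=r.inverse_kinematics(list(p),o); print(al,th,dz,p.round(3),None if q is None else np.round(q,1))
E
```

```text
cam in tool [-0.15382639  0.00074465 -0.07541014]
0 [-0.159 -0.03   0.055]
180 [-0.054 -0.011  0.162]
-0.07 0 0.05 [ 0.451 -0.025  0.338] [-35.8 -48.6 135.2  35.1  63.8  35.7]
-0.05 0 0 [ 0.465 -0.022  0.274] [-33.6 -43.2 139.2  37.4  55.   31.4]
0.018 0 0 [ 0.512 -0.013  0.226] [-27.5 -28.9 136.5  40.9  42.2  28. ]
0.018 0 0.032 [ 0.512 -0.013  0.258] [-27.5 -31.6 134.6  38.   45.6  32.1]
0.018 0.314 0.032 [0.5   0.021 0.258] [-29.8 -29.5 133.4  45.3  58.3  12.7]
0.018 0.314 0 [0.5   0.021 0.226] [-29.8 -26.8 135.2  47.4  55.2   8.8]
-0.05 0.314 0 [ 0.458 -0.002  0.274] [-37.6 -38.5 136.8  44.6  67.7  10.9]
-0.07 0.314 0.05 [ 0.445 -0.009  0.338] [-40.3 -43.3 132.7  43.   75.9  15.4]
```

View pics/wrist0.png

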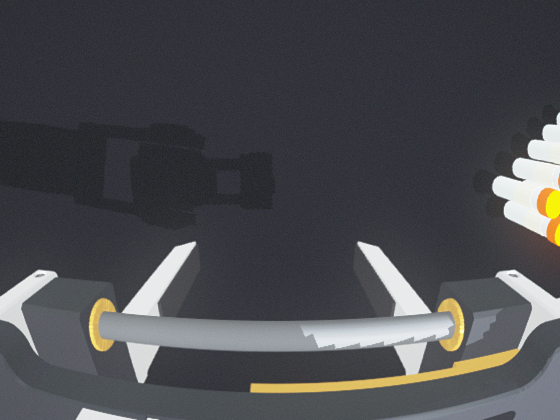

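The wrist camera sits above the gripper at roll 180, and every waypoint has an IK solution. I'll close the fingers and go to a high waypoint behind the ring.

```bash
python3 - <<'E'
from station import r, effector, imaging
from h import *
effector.set_gripper(0.0,10)
p,o=pose(.122,.221+.12,0,45,-.06,180)
r.reach(list(p),o)
p,o=pose(.122,.221,0,45,-.055,180)
r.movel(list(p),o,max_speed=.12)
s=r.state(); print(s["clock"],s["finger_gap"],s["position"],p,s["ft_force"],s["joint_pos"].round(1))
for n in ("scene","wrist","top"):
    f=imaging.grab_frame(n); np.savez(n+"1.npz",**f); cv2.imwrite(f"pics/{n}1.png",f["image"][:,:,::-1])
im=load("scene1.npz")["image"][110:260,225:425]; cv2.imwrite("pics/s1c.png",cv2.resize(im,None,fx=4,fy=4)[:,:,::-1])
E
```

```text
5.2583 0.000171707820312655 [ 0.46207707 -0.0230498   0.27869058] [ 0.46173037 -0.02282063  0.27756854] [-0.16076958  0.47507492 -0.11441131] [-34.2 -44.3 139.3  37.2  56.   31.6]
```

View pics/s1c.png

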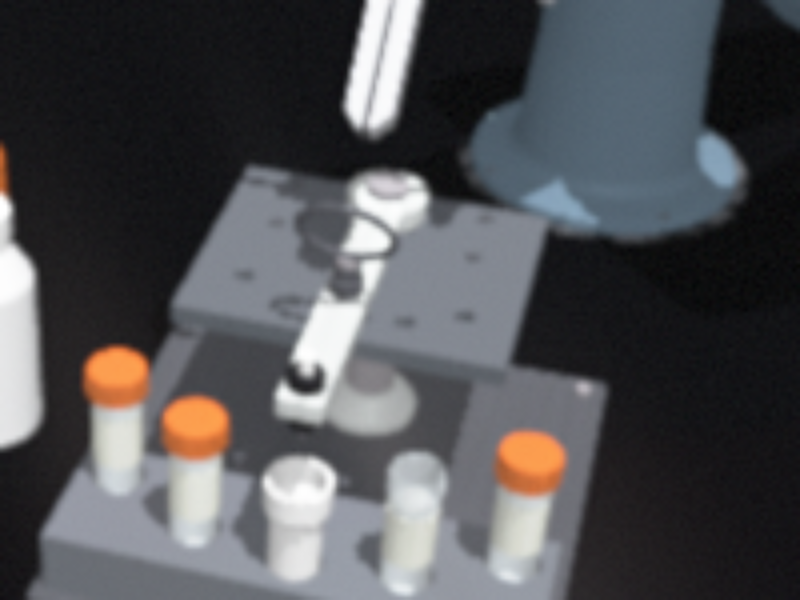

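View pics/wrist1.png

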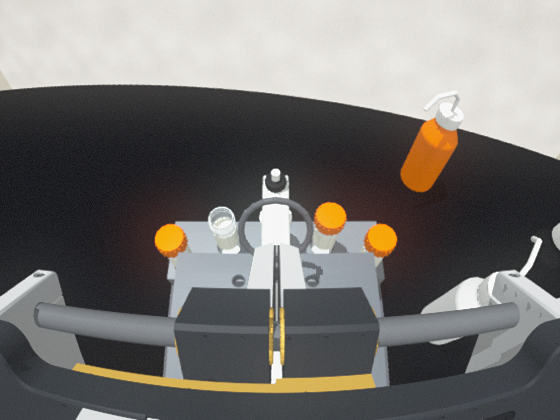

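The wrist view shows the closed fingertips at (277,250), lined up with the ring at (275,230), with the wash bottle well to the right. The scene crop shows the fingers (370,130) above the hub and pointing through the ring. I'll insert with a force stop, then lift.

```bash
python3 - <<'E'
from station import r, effector, imaging
from h import *
p,o=pose(.122,.221,0,45,.018,180)
print(r.movel(list(p),o,max_speed=.06,f_stop=4))
s=r.state(); print(s["clock"],s["position"],p,s["ft_force"])
for n in ("scene","wrist"):
    f=imaging.grab_frame(n); np.savez(n+"2.npz",**f); cv2.imwrite(f"pics/{n}2.png",f["image"][:,:,::-1])
a=cv2.resize(load("scene2.npz")["image"][130:220,260:370],None,fx=4,fy=4);b=cv2.resize(load("wrist2.npz")["image"][150:300,200:350],(360,360))
a=cv2.copyMakeBorder(a,0,0,0,0,0);cv2.imwrite("pics/c2.png",np.hstack([a,b])[:,:,::-1])
E
```

```text
False
6.775 [ 0.51245134 -0.01311104  0.22629524] [ 0.51240163 -0.01297567  0.22594975] [ 0.50122529 -0.72404485 -0.50929387]
```

View pics/c2.png

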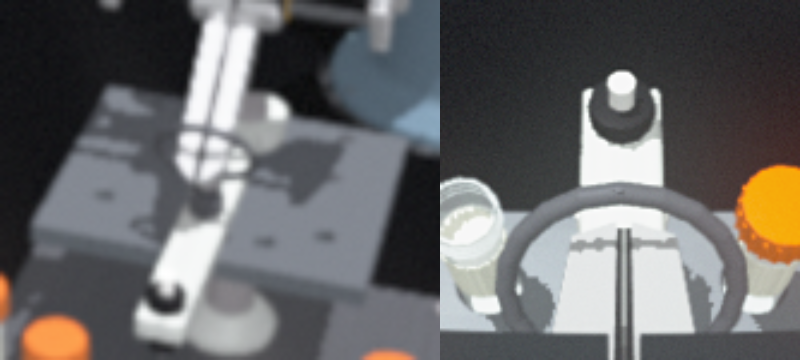

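The fingertips are through the ring: the wire passes in front of the finger at (205,130) in the left crop, the arch is above it in the wrist crop, and no contact force shows. Now I lift.

```bash
python3 - <<'E'
from station import r, effector, imaging
from h import *
p,o=pose(.122,.221+.03,0,45,.018,180)
c=r.movel(list(p),o,max_speed=.03,f_stop=4)
s=r.state(); z0=s["position"][2]; print(c,s["clock"],z0,s["ft_force"])
if c:
    q=s["position"].copy(); q[2]=z0+.0145
    c=r.movel(list(q),o,max_speed=.03,f_stop=18); r.pause(.2)
    s=r.state(); print(c,s["clock"],s["position"],s["ft_force"])
for n in ("scene","wrist"):
    f=imaging.grab_frame(n); np.savez(n+"3.npz",**f)
a=cv2.resize(load("scene3.npz")["image"][130:220,260:370],None,fx=4,fy=4);b=cv2.resize(load("wrist3.npz")["image"][150:300,200:350],(360,360))
cv2.imwrite("pics/c3.png",np.hstack([a,b])[:,:,::-1])
E
```

```text
True 7.4917 0.24085157632778437 [-0.89627619 -1.09776893  0.32770571]
False 8.35 [ 0.51080841 -0.01224045  0.25394489] [-5.11275471e+00  4.44671006e-03 -7.19330151e+00]
```

View pics/c3.png

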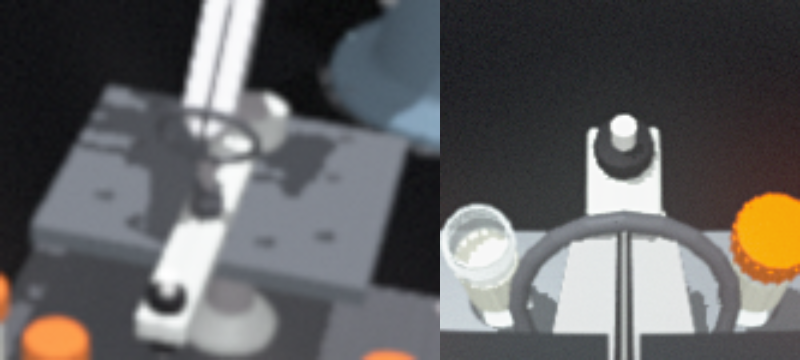

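The ring and pin have risen about 9–12 mm (ring crop row 130→115) with about 9 N on the finger. The top stop is still a few mm off, so I'll go a little higher and measure the rise from the ring's image shift.

```bash
python3 - <<'E'
from station import r, effector, imaging
from h import *
s=r.state(); q=s["position"].copy(); _,o=pose(.122,.25,0,45,.018,180)
q[2]=.2582; q[:2]=pose(.122,.25,0,45,.018,180)[0][:2]
c=r.movel(list(q),o,max_speed=.02,f_stop=8); r.pause(.15)
s=r.state(); print(c,s["clock"],s["position"],s["ft_force"])
f=imaging.grab_frame("scene"); np.savez("scene4.npz",**f)
a=[cv2.resize(load(f"scene{i}.npz")["image"][150:200,290:340],(400,400),interpolation=2) for i in (2,4)]
cv2.imwrite("pics/c4.png",np.hstack(a)[:,:,::-1])
X=np.array([X0+.117*np.cos(A),Y0+.117*np.sin(A),.2])
print(proj(f,X),proj(f,X+[0,0,.01]))
E
```

```text
False 8.9 [ 0.51123115 -0.01259675  0.25605766] [-7.37978796 -1.4776128  -6.83511101]
[310.09345427 174.61238876] [310.39708022 170.777548  ]
```

View pics/c4.png

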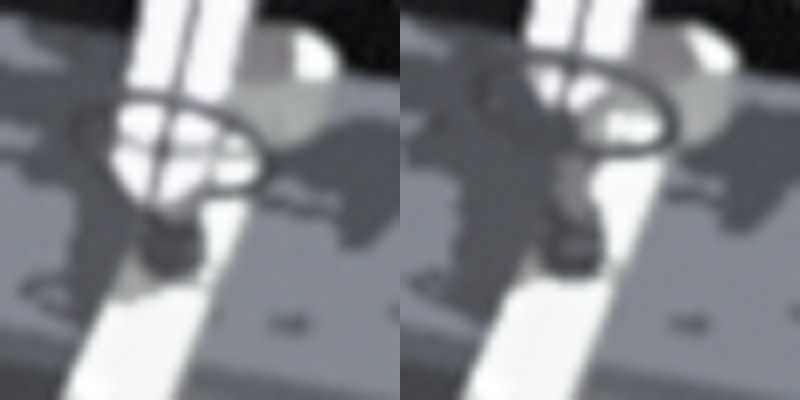

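The ring has risen about 44 px in the 8x crop, which is about 14 mm, so the pin is clear (over 11.5 mm) and below the 18 mm stop. Now I swing towards +y in small arc steps, keeping the height.

```bash
python3 - <<'E'
from station import r, effector, imaging
from h import *
zc=.2582
for th in (.06,.12,.18,.24,.29,.314):
    p,o=pose(.122,.25,th,45,.018,180); p[2]=zc
    c=r.movel(list(p),o,max_speed=.05,f_stop=12)
    s=r.state(); print(th,c,s["clock"],(s["position"]-p).round(4),s["ft_force"].round(1))
    if c: break
r.pause(.2)
for n in("scene","wrist","top"):
    f=imaging.grab_frame(n); np.savez(n+"5.npz",**f); cv2.imwrite(f"pics/{n}5.png",f["image"][:,:,::-1])
t=load("scene5.npz");im=cv2.resize(t["image"][130:270,230:390],None,fx=4,fy=4)[:,:,::-1].copy()
for th in (0,.314):
    X=[X0+.2*np.cos(A+th),Y0+.2*np.sin(A+th),.142]; u=(proj(t,X)-[230,130])*4; cv2.circle(im,tuple(int(v) for v in u),4,(0,200,0),1)
cv2.imwrite("pics/c5.png",im)
E
```

```text
0.06 False 9.2417 [-0.0011  0.0002 -0.0021] [-8.4 -1.2 -7.5]
0.12 False 9.5333 [-0.0011 -0.     -0.002 ] [-7.9 -2.2 -7.1]
0.18 False 9.825 [-0.001  -0.0002 -0.0019] [-7.8 -1.7 -8.2]
0.24 False 10.1167 [-0.0009 -0.0004 -0.0018] [-8.  -3.8 -8.6]
0.29 False 10.3833 [-0.0008 -0.0006 -0.0016] [-7.2 -3.1 -7.4]
0.314 False 10.6333 [-0.0008 -0.0006 -0.0016] [-8.2 -3.4 -7.1]
```

View pics/c5.png

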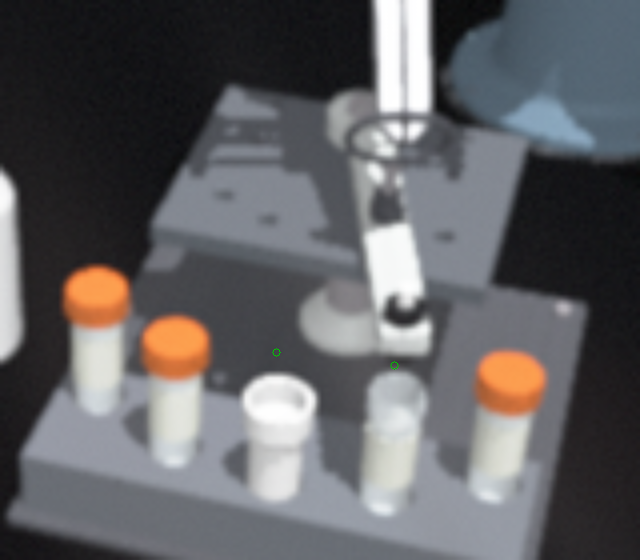

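View pics/wrist5.png

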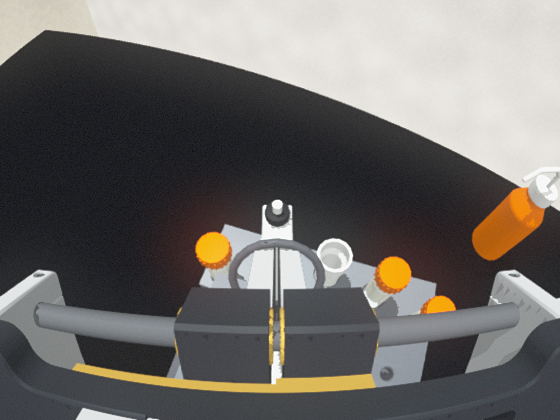

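The arm has followed. The knob is now at (406,310) in the crop, close to or slightly past the target, and the open tube is below it at (395,400). I'll measure the arm angle from the knob in the top view against the start picture.

```bash
cat > ang.py <<'E'
from h import *
def knob(f,z,th0):
    X=[X0+.2*np.cos(A+th0),Y0+.2*np.sin(A+th0),z]; u0=proj(f,X)
    g=f["image"].max(2).astype(int); v,u=np.mgrid[:420,:560]
    m=(g<90)&(np.hypot(u-u0[0],v-u0[1])<9)
    n,l,st,c=cv2.connectedComponentsWithStats(m.astype(np.uint8))
    best=[(st[i,4],c[i]) for i in range(1,n)]
    return u0,best
def crop(f,c,h=20,s=16): 
    c=np.round(c).astype(int); return cv2.resize(f["image"][c[1]-h:c[1]+h,c[0]-h:c[0]+h],(400,400),interpolation=2)
E
python3 - <<'E'
from ang import *
a=load("top0.npz");b=load("top5.npz")
c=[]
for f,th in((a,0),(b,.314)):
    X=[X0+.2*np.cos(A+th),Y0+.2*np.sin(A+th),.185];u=proj(f,X);print(u.round(1),np.round(u))
    im=crop(f,u); c.append(im)
cv2.imwrite("pics/k.png",np.hstack(c)[:,:,::-1])
E
```

```text
[245.9 208.6] [246. 209.]
[218.9 218.9] [219. 219.]
```

View pics/k.png

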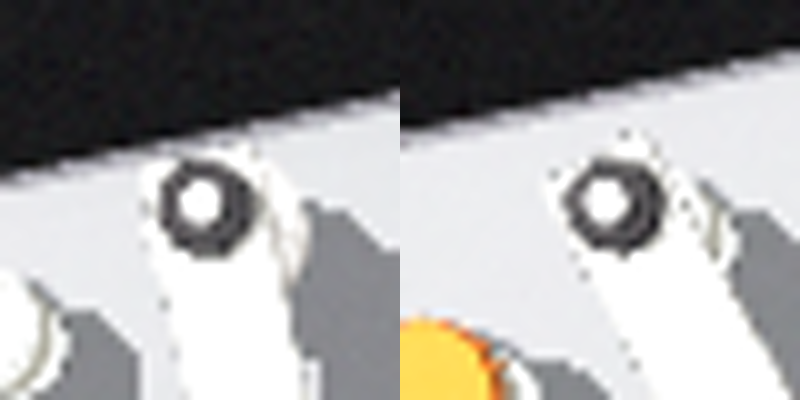

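The knob's offset from the model is nearly the same before (+4,+6) and after (+8,+3), in tenths of a pixel, so the arm is at about 0.309 rad and inside the hole's play. Now I lower.

```bash
python3 - <<'E'
from station import r, effector, imaging
from h import *
p,o=pose(.122,.221,.314,45,.018,180)
for z in (.247,.236,.227):
    p[2]=z
    r.movel(list(p),o,max_speed=.04)
    s=r.state(); print(s["clock"],(s["position"]-p).round(4),s["ft_force"].round(1))
r.pause(.2); s=r.state(); print(s["ft_force"].round(1))
for n in("scene","wrist","top"):
    f=imaging.grab_frame(n); np.savez(n+"6.npz",**f)
a=[cv2.resize(load(f"scene{i}.npz")["image"][145:215,295:365],(400,400),interpolation=2) for i in (5,6)]
cv2.imwrite("pics/c6.png",np.hstack(a)[:,:,::-1])
t=load("top6.npz");w=cv2.resize(load("wrist6.npz")["image"][170:320,200:350],(400,400))
cv2.imwrite("pics/k6.png",np.hstack([cv2.resize(t["image"][199:239,199:239],(400,400)),w])[:,:,::-1])
E
```

```text
11.4167 [-0.0005 -0.0007 -0.0012] [-8.9 -3.6 -6.7]
11.8417 [ 0.0012 -0.0005  0.002 ] [-0.   0.6  0.1]
12.2167 [-0.0001  0.0001 -0.0003] [-0.4 -0.2 -0.5]
[ 0.1 -0.1 -0.5]
```

View pics/c6.png

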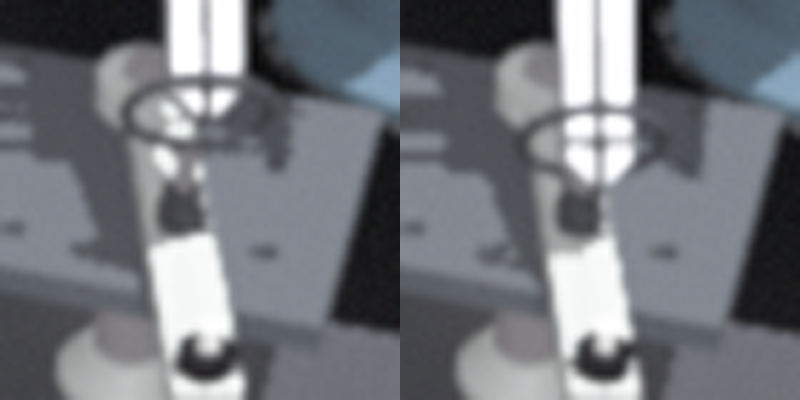

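View pics/k6.png

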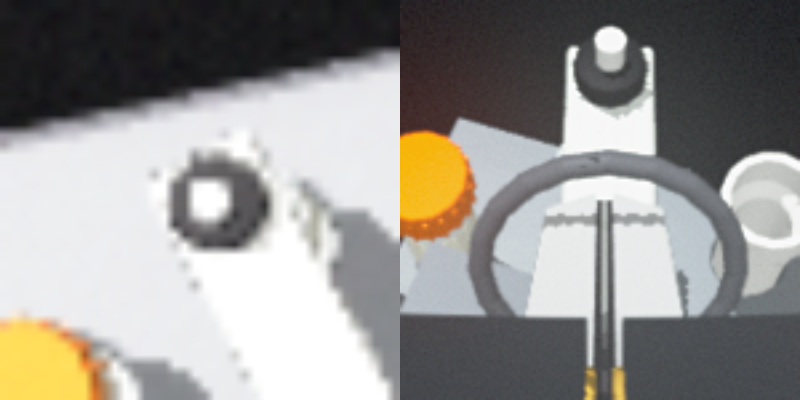

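The ring fell about 30 px in the crop (about 14 mm; riding on the plate would be about 2.5 mm), and the finger is unloaded, so the pin has dropped home. The ring surrounds the finger with room on every side. I'll withdraw along the finger axis.

```bash
python3 - <<'E'
from station import r, effector, imaging
from h import *
p,o=pose(.122,.222,.314,45,-.06,180)
print(r.movel(list(p),o,max_speed=.07,f_stop=5))
p[2]+=.12; print(r.movel(list(p),o,max_speed=.12)); r.pause(.3)
s=r.state(); print(s["clock"],s["position"],s["ft_force"].round(2))
for n in("scene","wrist","top"):
    f=imaging.grab_frame(n); np.savez(n+"7.npz",**f)
t=load("scene7.npz")
im=cv2.resize(t["image"][130:270,230:390],(640,560),interpolation=2)[:,:,::-1].copy()
er=np.array([np.cos(A+.314),np.sin(A+.314),0]);ey=np.array([-er[1],er[0],0]);c0=np.array([X0,Y0,.221])+er*.123;zr=er*.5+np.array([0,0,.866])
for k in np.linspace(0,6.28,40):
    u=(proj(t,c0+.0265*(np.cos(k)*ey+np.sin(k)*zr))-[230,130])*4+1.5;cv2.circle(im,tuple(int(v) for v in u),1,(0,0,255),-1)
cv2.imwrite("pics/c7.png",im)
a=load("top7.npz");cv2.imwrite("pics/t7.png",a["image"][:,:,::-1])
cv2.imwrite("pics/k7.png",cv2.resize(a["image"][180:260,180:260],(560,560),interpolation=2)[:,:,::-1])
for n in (0,7):
    f=load(f"top{n}.npz");m=cv2.inRange(cv2.cvtColor(f["image"],cv2.COLOR_RGB2HSV),(8,150,120),(30,255,255));k,l,st,c=cv2.connectedComponentsWithStats(m)
    print(n,[c[i].round(1).tolist() for i in range(1,k) if st[i,4]>60])
E
```

```text
False
False
15.2833 [ 0.4515745  -0.00525858  0.40168102] [-0.62 -0.04 -0.85]
0 [[331.8, 124.8], [338.1, 141.4], [275.0, 209.8], [301.2, 217.0], [200.8, 238.2], [391.6, 284.5]]
7 [[331.8, 124.8], [338.1, 141.4], [275.0, 209.8], [301.3, 217.0], [200.8, 238.2], [391.7, 284.5]]
```

View pics/c7.png

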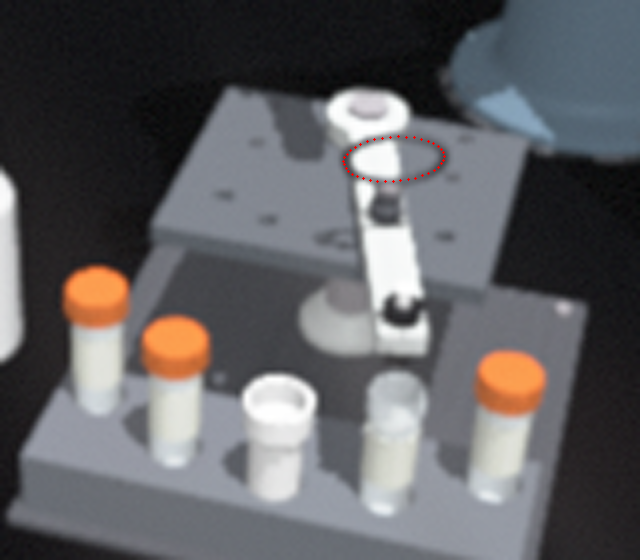

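View pics/t7.png

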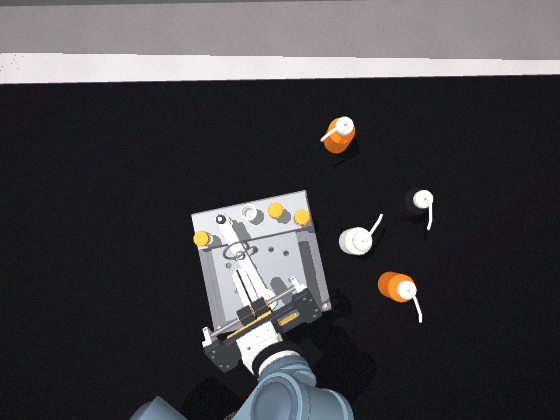

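The model ring, drawn for a home pin at 0.314 rad, matches the real ring at (395,160). The probe end is above the open tube at (395,390). The caps and bottles have not moved in the top view (within 0.1 px for the caps; white bottle still at (355,241)), and the gripper is clear. I'll hand it in.

```bash
python3 -c "
from station import ticket
print(ticket.job_done())"
```

```text
the job is handed in; nothing more can be done
None
```

The job is handed in: the arm is swung one hole over, with its probe above the uncapped tube. I put the closed fingertips through the pull ring without gripping it and lifted the pin about 14 mm, with roughly 8–11 N on the finger. I then swung the arm +0.314 rad, lowered until the pin dropped home, and backed the fingers out. Robot time was about 15 s of the 45 s allowed.

**Last checks:**
- **Pin:** the ring matches where it should be with the pin home in that hole, and the finger carried no load before I backed out.
- **Probe:** it looks right over the open tube in the scene and top views. Before lowering, the arm measured about 0.309 rad, which is within the hole's 0.014 rad play.
- **Tubes and bottle:** the caps are within 0.1 px of where they started. I judged the wash bottle and open tube by eye only, and both look upright and unmoved.

**Mismatches, both small:**
- **Pose estimates:** the ring position from two views and from the stand fit differed by about 2 mm.
- **Contact reading:** the force read just after the first contact stop was lower than the 4 N that triggered it. I confirmed the lift from the pictures instead.

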